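# Three tea things back in their own peg boxes

## Robot

A 7-joint arm with a two-finger parallel gripper is mounted at the origin on the work surface. World frame = base frame: x ahead of the robot, y to its left, z up, the work surface at z = 0. Lengths are in m, angles in rad, forces in N, time in s.
With the tool pointing down it reaches from about 0.4 to 0.875 m from the base axis. Payload 6.5 kg.
Tool frame: the origin (TCP) lies midway between the tips of the shut fingers; the grasp point (between the pads) lies 19 mm behind it; z points along the fingers, y is the line along which they close (so a half turn about z gives the same grasp; the last joint's range is limited). The gripper opens to 88 mm and grips with 3 to 60 N. Pads are 18 mm wide; open, the fingers measure 123 mm over their backs; the gripper's body (75 mm by 187 mm) begins 45 mm behind the grasp point.
Start: joints at [1.228, 0.536, -0.004, 1.538, 0.003, 1.067, -0.071], TCP at [0.178, -0.625, 0.213] pointing down, gripper open.
Joint ranges: [-2.7, 2.7], [-0.37, 2.16], [-1.27, 1.26], [0.24, 2.4], [-1.31, 4.45], [0.19, 1.91], [-2.76, 2.76]. Speed limits (rad/s): [2.39, 2.39, 3.14, 3.14, 3.14, 3.14, 3.14].

## Interface

Orientations are given as a rotation vector (axis times angle).
In Python, from rig import get_state, read_camera, camera_info, sign_off gives the robot as it stands. The module is installed in compiled form; this text tells all that it offers.
- The arm moves only by the tool jog_arm, never from a script. Its arguments are lists of equal length, an entry for each row: "translation": the shift along the tool's x, y, z in mm, a list of three; "delta_rot": the turn, a rotation vector about the tool's x, y, z in rad, a list of three; "hand": the finger opening in mm, from 0 to 88.1. In form: {"translation": [[x, y, z], ...], "delta_rot": [[rx, ry, rz], ...], "hand": [hand, ...]}. A call has 1 to 20 rows; each row is the pose to reach, as a shift and turn from the pose commanded when the call began, along the tool's axes at that moment; what a row does not reach only later rows make up. A row lasts 1/12 s, in which the tool goes at most 41.7 mm and 7.16 degrees, less where a joint would pass 70% of its speed; a pose out of reach is approached as far as the arm can. A call with a gripper value outside its range is refused whole. The fingers move at their own pace and stop on an object; "force" is the grip in N (left out, the last holds). Time passes only in rows, so rows that repeat a pose let the fingers close. It gives the time, the measured TCP pose, the force, the opening and the grip force at its end, in the units of the state.
- get_state(): the state, without advancing time (a new reading comes with each control period).
- read_camera(name): name is "side" or "top" or "wrist"; returns the picture (480x640x3 uint8, red, green, blue); there is no depth.
- camera_info(name): a dict with "camera_matrix" (3x3 intrinsics, pixels), "dist_coeffs" ([k1, k2, p1, p2, k3] as OpenCV has them; the pictures are not rectified), "R" (3x3) and "t" (3): a world point X has camera coordinates R X + t. Camera axes: x right, y down, z forward; pixel columns grow to the right and rows downward; lengths in m; the calibration is good to about 2 mm. A picture is of the moment at which its call begins: read the wrist's pose just before it. camera_info takes no time and is no camera call; for the wrist camera it gives the pose at the moment of the call.
- sign_off(): hands the job in; it is judged then, once.
The state is a dict: "time_s": time; "joint_pos": joint angles; "joint_vel": joint speeds; "joint_efforts": joint torques, N m; "tcp_pos": TCP position; "ee_rot": TCP orientation; "wrist_force": force on the tool from outside, world axes, zero at the start; "moment": the same for the moment, N m; "finger_gap": finger opening in m; "gripper_force": force on a finger pad.
Only numpy, scipy, OpenCV 4.12 (cv2) and the standard library are available. Lean on these libraries where they do the work, as an engineer would, in place of code of your own. Each camera call takes 0.05 s, during which the arm holds its last target. There are 200 camera calls.

## Task

In the tea drawer the tall cobalt jar, the round steel tin and the tea ball stand in one another's peg boxes. Using the bare tile without pegs as a halfway spot to stand one of them on, bring each to its own box, upright in the middle between the pegs: the tall jar in the box of four pegs, the tin in the box of six pegs, the tea ball in the box of three pegs. Tip none of them over, and leave the low jar and the spoon where they lie.

Things in the scene. Friction and masses are not known exactly. Their poses are not given: they have to be found in the camera images.
- tall_jar: Cobalt-blue glass jar with a steel screw lid, round, 56 mm across and 85 mm tall (glass to 69 mm, the lid above it 52 mm across), about 0.24 kg, loose. Origin at the centre of its underside, z up. It starts upright in a peg box that is not its own.
- round_tin: Plain round steel tin with an aluminium lid, 64 mm across and 60 mm tall, straight-sided, about 0.16 kg, loose. Origin at the centre of its underside, z up. It starts upright in a peg box that is not its own.
- tea_ball: Stainless tea ball fixed on its round drip foot, 80 mm tall in all: foot 44 mm across and 18 mm high, ball 52 mm across centred 42 mm above the underside, with an upright-sided band 54 mm across around its middle from 34 to 50 mm, and a little knob on top from 67 mm. About 0.12 kg, loose, one piece. Origin at the centre of its underside, z up. It starts upright in a peg box that is not its own.
- box_three: Fixed white perforated pegboard tile, 122 x 122 x 6 mm, on the drawer floor (underside 10 mm, top 16 mm above the worktop). Origin at the centre of its underside, z up, x and y along its sides. The box of three pegs, own place of the tea ball. Dark pegs, 12 mm thick, 14 mm above the tile, at (x, y) mm: (51, 0), (-34, 34), (-34, -34).
- box_four: Fixed white perforated pegboard tile, 122 x 122 x 6 mm, on the drawer floor (underside 10 mm, top 16 mm above the worktop). Origin at the centre of its underside, z up, x and y along its sides. The box of four pegs, own place of the tall jar. Dark pegs, 12 mm thick, 14 mm above the tile, at (x, y) mm: (34, 34), (34, -34), (-34, 34), (-34, -34).
- box_six: Fixed white perforated pegboard tile, 122 x 122 x 6 mm, on the drawer floor (underside 10 mm, top 16 mm above the worktop). Origin at the centre of its underside, z up, x and y along its sides. The box of six pegs, own place of the round tin. Dark pegs, 12 mm thick, 14 mm above the tile, at (x, y) mm: (34, 34), (34, -34), (-34, 34), (-34, -34), (51, 0), (-51, 0).
- bare_tile: Fixed white perforated pegboard tile, 122 x 122 x 6 mm, on the drawer floor (underside 10 mm, top 16 mm above the worktop). Origin at the centre of its underside, z up, x and y along its sides. It has no pegs and is empty at the start: the halfway spot.
- low_jar: Bystander: a small cobalt glass jar with a steel lid, 48 mm across and 48 mm tall, loose, standing on the cork-look drawer floor (10 mm above the worktop), not on a tile. Origin at the centre of its underside.
- spoon: Bystander: a short olivewood spoon, 125 mm long, lying loose on the drawer floor. Its x axis runs from handle to bowl. The drawer around all this is fixed, open above, inside 376 mm (x) by 576 mm (y) centred at x = 555 mm, y = 0, with walls 42 mm high (front panel on the far side 60 mm).
Not all that is in view belongs to the job. Leave any orange or yellow look-alike of the round_tin alone. What is shaped like the tea_ball but brown is not meant.

How it is judged:
By the outcome, as a careful person would: the job done as asked, in the order asked, and still so for the second after the job is handed in, with the robot touching nothing.
It also fails if it takes over 96 s, if anything falls off the work surface, if the arm or the gripper's body presses on something with over 40 N, if the wrist force passes 120 N, or if a joint passes its speed limit or range.

## Working session

There is one attempt and no reset: what is moved stays moved. The work goes in short steps, Python scripts to look and compute and a tool call to move; the robot and the scene stay as the last step left them, time stands still between calls to the robot, and variables do not carry over. Pictures are saved under pics/ and viewed, at most 14 in all, crops included, and the job is handed in when it is done.

Besides the shell and the picture viewer there is one more tool, called after "Call:" by a JSON object that holds its "name" and its "arguments". jog_arm: Moves the arm, as the interface text tells. Its arguments: {"type":"object","properties":{"translation":{"type":"array"},"delta_rot":{"type":"array"},"hand":{"type":"array"},"force":{"type":"number"}},"required":["translation","delta_rot","hand"]}

```bash
mkdir -p pics
python3 - <<'E'
from rig import *
import cv2
for n in("top","side"):
    im=read_camera(n); cv2.imwrite(f"pics/{n}0.png",im[:,:,::-1])
    c=camera_info(n); print(n,c)
s=get_state();print(s)
E
```

```text
top {'camera_matrix': array([[487.3284112 ,   0.        , 323.03037642],
       [  0.        , 487.3284112 , 239.31301379],
       [  0.        ,   0.        ,   1.        ]]), 'dist_coeffs': array([-0.1016246,  0.       ,  0.       ,  0.       ,  0.       ]), 'R': array([[-0.01201485, -0.99992196, -0.00342328],
       [-0.98194117,  0.01244508, -0.18877675],
       [ 0.18880462,  0.00109334, -0.98201406]]), 't': array([-0.07086499,  0.44962592,  1.10723371])}
side {'camera_matrix': array([[449.49218756,   0.        , 316.79218356],
       [  0.        , 449.49218756, 241.20605555],
       [  0.        ,   0.        ,   1.        ]]), 'dist_coeffs': array([0.01238813, 0.        , 0.        , 0.        , 0.        ]), 'R': array([[ 0.97212428, -0.23417125, -0.01175628],
       [-0.16590446, -0.65156333, -0.74023033],
       [ 0.1656807 ,  0.72154629, -0.67225059]]), 't': array([-0.45518309,  0.06351331,  0.86773473])}
{'time_s': 0.1, 'joint_pos': array([ 1.22779214,  0.53709961, -0.00445074,  1.53870688,  0.00263602,
        1.06727291, -0.07121324]), 'joint_vel': array([-0.00106471, -0.00106884, -0.00104635, -0.00032468, -0.00064893,
       -0.00030232,  0.0009072 ]), 'joint_efforts': array([ 3.48498885e-03, -5.72079921e+01,  9.94520634e-01, -2.52228355e+01,
       -5.61239279e-02,  1.34841196e-02,  4.33640196e-05]), 'tcp_pos': array([ 0.17746698, -0.62473056,  0.21204693]), 'ee_rot': array([-3.11010458e+00, -4.33351172e-01,  5.29664922e-04]), 'wrist_force': array([-0.87755288,  0.44219474,  0.01143191]), 'moment': array([-0.02635325,  0.00112532,  0.02240464]), 'gripper_force': 0.0, 'finger_gap': 0.08810010247587036}
```

View pics/top0.png

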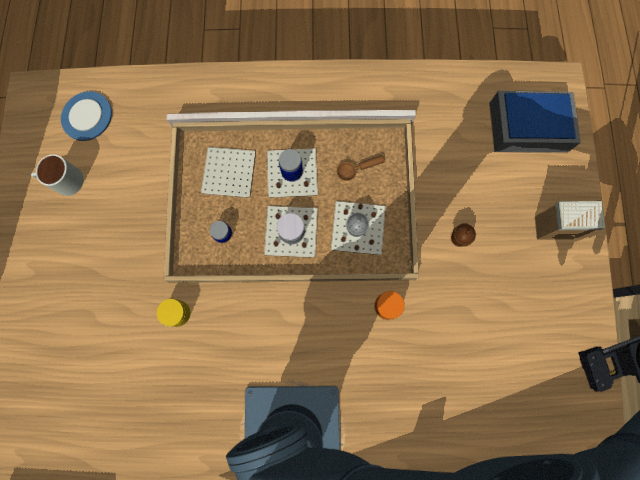

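View pics/side0.png

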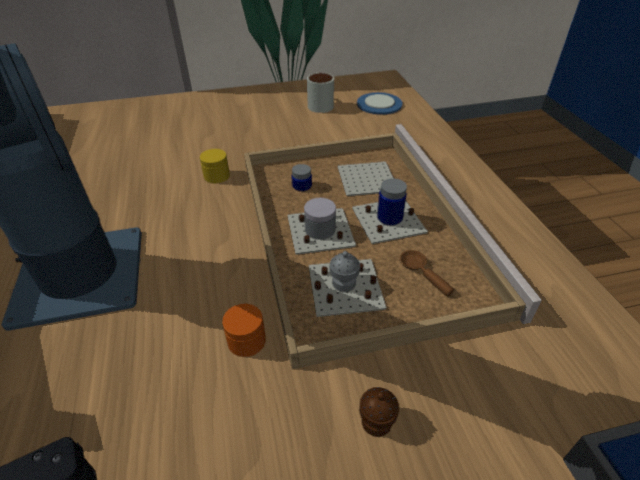

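Top view: tall jar at (291,165), low blue jar at (221,232), tin at (291,226), tea ball at (357,225), bare tile at (229,172), spoon at (360,165). The side view agrees: tall jar (392,200), tin (320,218), ball (345,268).
Possible confusions: yellow tin (172,312) and orange tin (390,305) against the steel tin (291,226); brown ball (464,235) against the steel ball (357,225); low jar (221,232) against the tall jar (291,165). I choose the three inside the peg boxes and check them in one close crop.

Run:
```python
import cv2
a=cv2.imread("pics/top0.png")[135:270,190:400]
cv2.imwrite("pics/c0.png",cv2.resize(a,(800,514),interpolation=cv2.INTER_CUBIC))
b=cv2.imread("pics/side0.png")[130:330,260:460]
cv2.imwrite("pics/c1.png",cv2.resize(b,(600,600),interpolation=cv2.INTER_CUBIC))
```

```text
(no output)
```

View pics/c0.png

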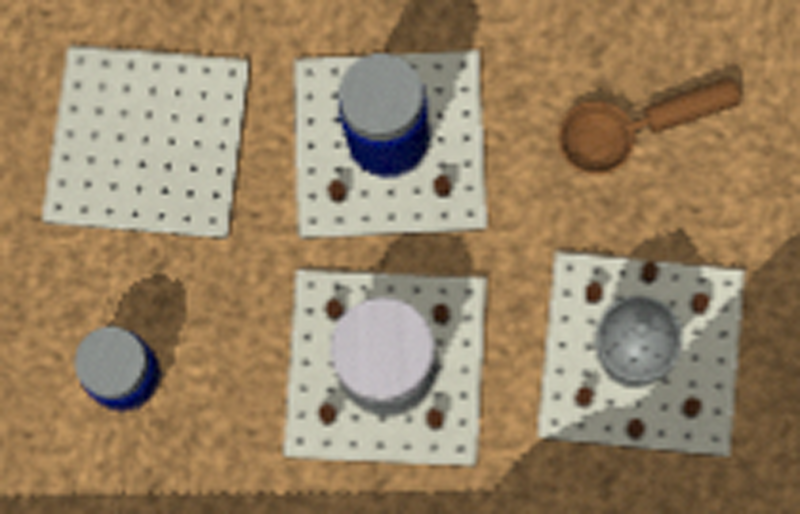

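View pics/c1.png

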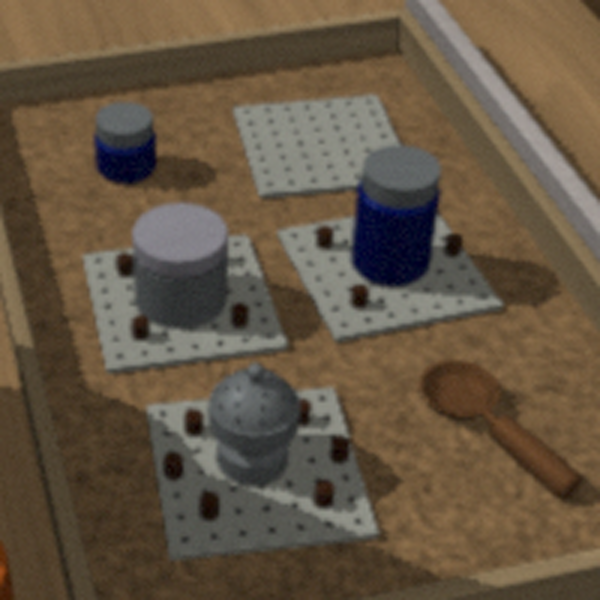

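The crops show the tin (bright round lid, crop 383,348) in the four-peg box, the tall jar in the three-peg box (380,110), and the steel ball in the six-peg box (638,340). All three are the ones described. Next I measure them.

```bash
cat > h.py <<'E'
import numpy as np,cv2
from rig import *
def ray(n,px,z,c=None):
    c=c or camera_info(n); R,t=c["R"],c["t"]
    u=cv2.undistortPoints(np.float64(px).reshape(-1,1,2),c["camera_matrix"],c["dist_coeffs"])[:,0]
    d=np.c_[u,np.ones(len(u))]@R; o=-R.T@t
    return (o+d*((z-o[2])/d[:,2])[:,None])[:,:2]
E
python3 - <<'E'
from h import *
a=cv2.imread("pics/top0.png"); lab=cv2.cvtColor(a,cv2.COLOR_BGR2LAB).astype(int); hsv=cv2.cvtColor(a,cv2.COLOR_BGR2HSV)
f=lambda x,y:(int(190+x*210/800),int(135+y*135/514))
for n,p in dict(lid=(380,95),tin=(383,350),ball=(638,340),tile=(440,215),tilesh=(460,80),tilesh2=(700,430),cork=(250,250),corksh=(600,480),low=(110,360),ballR=(660,320)).items():
    x,y=f(*p); print(n,lab[y,x],hsv[y,x])
m=(((lab[:,:,2]-128)<14)&(lab[:,:,0]>60)).astype(np.uint8)
m[:125]=0;m[272:]=0;m[:,:178]=0;m[:,408:]=0
m=cv2.morphologyEx(m,cv2.MORPH_OPEN,np.ones((3,3)))
n,l,st,ce=cv2.connectedComponentsWithStats(m)
for i in range(1,n):
    if st[i,4]<300: continue
    cs,_=cv2.findContours((l==i).astype(np.uint8),0,cv2.CHAIN_APPROX_NONE)
    p=ray("top",max(cs,key=len).reshape(-1,2),.016)*1000
    (c,s,ang)=cv2.minAreaRect(p.astype(np.float32)); print(st[i],np.round(c,1),np.round(s,1),round(ang,1))
cv2.imwrite("pics/m.png",m*255)
E
```

```text
lid [147 128 128] [ 90   2 139]
tin [198 131 127] [156   7 195]
ball [169 125 130] [ 65   9 163]
tile [172 126 136] [ 28  25 166]
tilesh [204 125 138] [ 30  25 200]
tilesh2 [139 126 135] [ 30  25 131]
cork [132 135 156] [ 17 126 150]
corksh [ 87 133 147] [ 17 128  98]
low [149 126 130] [ 53   7 141]
ballR [115 126 129] [ 68   9 108]
[ 201  147   54   50 2273] [629.9 158.5] [122.7 123.6] 83.9
[ 267  148   51   49 2054] [ 6.253e+02 -2.000e-01] [123.  122.2] 2.0
[ 332  201   53   54 2392] [ 482.9 -161.7] [122.4 124. ] 83.6
[ 265  206   53   51 2405] [476.1   1.2] [121.8 122.5] 86.6
```

Run:
```python
from h import *
def obj(cam,img,roi,z,ch,thr):
    a=cv2.imread(img); L=cv2.GaussianBlur(cv2.cvtColor(a,cv2.COLOR_BGR2LAB),(3,3),0).astype(int)
    x,y,w,h=roi
    m=np.zeros(a.shape[:2],np.uint8); m[y:y+h,x:x+w]=((np.abs(L[:,:,2]-128)<thr)&(L[:,:,0]>70))[y:y+h,x:x+w]
    m=cv2.morphologyEx(m,cv2.MORPH_OPEN,np.ones((3,3)))
    n,l,st,ce=cv2.connectedComponentsWithStats(m); i=1+np.argmax(st[1:,4])
    cs,_=cv2.findContours((l==i).astype(np.uint8),0,cv2.CHAIN_APPROX_NONE)
    p=ray(cam,max(cs,key=len).reshape(-1,2),z)*1000
    c,r=cv2.minEnclosingCircle(p.astype(np.float32)); e=cv2.fitEllipse(p.astype(np.float32))
    print(cam,st[i],"circ",np.round(c,1),round(2*r,1),"ell",np.round(e[0],1),np.round(e[1],1))
obj("top","pics/top0.png",(268,148,50,49),.101,2,5)
obj("top","pics/top0.png",(265,206,53,51),.076,2,5)
obj("top","pics/top0.png",(334,201,50,53),.058,2,5)
obj("top","pics/top0.png",(205,218,30,26),.058,2,5)
s="pics/side0.png"; 
obj("side",s,(376,178,34,26),.101,2,5)
obj("side",s,(300,196,40,45),.076,2,5)
obj("side",s,(325,248,40,45),.058,2,5)
# blue of tall jar: bottom edge
a=cv2.imread("pics/top0.png"); hsv=cv2.cvtColor(a,cv2.COLOR_BGR2HSV)
m=(cv2.inRange(hsv,(105,120,20),(130,255,255))); ys,xs=np.nonzero(m[148:200,268:318]); print("blue",xs.min()+268,xs.max()+268,ys.max()+148, ray("top",[(xs.mean()+268,ys.max()+148)],.016))
# pegs: dark reddish
m=cv2.inRange(hsv,(0,70,0),(15,255,95)); m[:148]=0;m[260:]=0;m[:,:260]=0;m[:,390:]=0
n,l,st,ce=cv2.connectedComponentsWithStats(m)
for i in range(1,n):
    if 5<st[i,4]<60: print(st[i,4],np.round(ray("top",[ce[i]],.026)[0]*1000,1))
```

```text
top [278 150  24  21 382] circ [626.2  -0.9] 55.1 ell [626.5  -1.1] [49.6 51.8]
top [277 213  28  31 699] circ [470.   -0.7] 73.3 ell [470.7  -1.9] [63.  72.2]
top [346 213  23  23 429] circ [ 481.8 -157.3] 57.5 ell [ 481.7 -157.2] [51.4 55.5]
top [211 222  17  17 239] circ [472.4 167.7] 44.6 ell [472.  167.7] [38.8 40.4]
side [379 178  27  16 352] circ [620.5  -6.1] 59.3 ell [622.2  -5.1] [53. 54.]
side [303 198  37  36 751] circ [465.9 -31.1] 114.6 ell [468.6 -35.5] [ 66.4 130.8]
side [325 252  30  41 649] circ [ 463.3 -166.5] 104.0 ell [ 469.  -167.2] [42.2 94.4]
blue 279 302 180 [[ 0.60453409 -0.00107166]]
6 [ 661.5 -221. ]
6 [ 652.5 -192.5]
44 [ 610.1 -130.1]
17 [592.8 -35.3]
15 [589.8  31.8]
14 [ 534.4 -167.4]
16 [ 520.5 -131.5]
16 [ 512.6 -198.9]
14 [512.   33.6]
14 [508.5 -34.2]
14 [ 453.3 -124.2]
16 [444.4  37.5]
14 [ 445.1 -191.8]
13 [439.8 -30.4]
16 [ 432.2 -156.1]
```

The tiles measure 122–124 mm, and the peg means match their centres to about 1 mm. Positions in mm:

| Thing | x | y |
|---|---|---|
| Box four | 476 | 1.3 |
| Box six | 483 | -161.7 |
| Box three | 625.3 | -0.2 |
| Bare tile | 630 | 158.5 |
| Tea ball | 482 | -157 |
| Tin | ~474.5 | -1.5 |
| Tall jar | 626 | -1 |

The order is ball → bare tile, tin → six, jar → four, ball → three. First I move above the ball and square the tool to the world.

Call:
{"name": "jog_arm", "arguments": {"translation": [[140,-122,0],[280,-244,0],[421,-367,0],[421,-367,0],[421,-367,0],[421,-367,0],[421,-367,0],[421,-367,0],[421,-367,0],[421,-367,0],[421,-367,0],[421,-367,0],[421,-367,0],[421,-367,0],[421,-367,0],[421,-367,0],[421,-367,0],[421,-367,0],[421,-367,0],[421,-367,0]], "delta_rot": [[0,0,0.1],[0,0,0.2],[0,0,0.277],[0,0,0.277],[0,0,0.277],[0,0,0.277],[0,0,0.277],[0,0,0.277],[0,0,0.277],[0,0,0.277],[0,0,0.277],[0,0,0.277],[0,0,0.277],[0,0,0.277],[0,0,0.277],[0,0,0.277],[0,0,0.277],[0,0,0.277],[0,0,0.277],[0,0,0.277]], "hand": [88,88,88,88,88,88,88,88,88,88,88,88,88,88,88,88,88,88,88,88], "force": 15}}

```text
time_s: 1.77
tcp_pos: [0.4817, -0.1583, 0.2128]
ee_rot: [3.141, -0.004, -0.0]
wrist_force: [0.1, -0.2, 0.5]
finger_gap: 0.0878
gripper_force: 0.0
```

Run:
```python
from h import *
s=get_state(); c=camera_info("wrist"); im=read_camera("wrist")[:,:,::-1]; cv2.imwrite("pics/w0.png",im)
print(s["tcp_pos"],s["ee_rot"]); print(c)
for P in [(.482,-.157,.096),(.482,-.157,.058),(.483,-.1617,.016)]: print(cv2.projectPoints(np.array([P]),cv2.Rodrigues(c["R"])[0],c["t"],c["camera_matrix"],c["dist_coeffs"])[0].ravel())
```

```text
[ 0.4817432  -0.15832771  0.212804  ] [ 3.14127857e+00 -3.63618787e-03 -3.42570619e-04]
{'camera_matrix': array([[359.1748868 ,   0.        , 318.73172093],
       [  0.        , 359.1748868 , 241.86681852],
       [  0.        ,   0.        ,   1.        ]]), 'dist_coeffs': array([-0.0540154,  0.       ,  0.       ,  0.       ,  0.       ]), 'R': array([[-2.47410456e-03, -9.99996930e-01, -1.39532795e-04],
       [-9.51475973e-01,  2.31112190e-03,  3.07714366e-01],
       [-3.07713099e-01,  8.94079620e-04, -9.51478770e-01]]), 't': array([-0.15791816,  0.41623385,  0.53865005])}
[316.17858036 226.00422093]
[316.46025409 215.18597364]
[321.20761468 204.71153818]
```

View pics/w0.png

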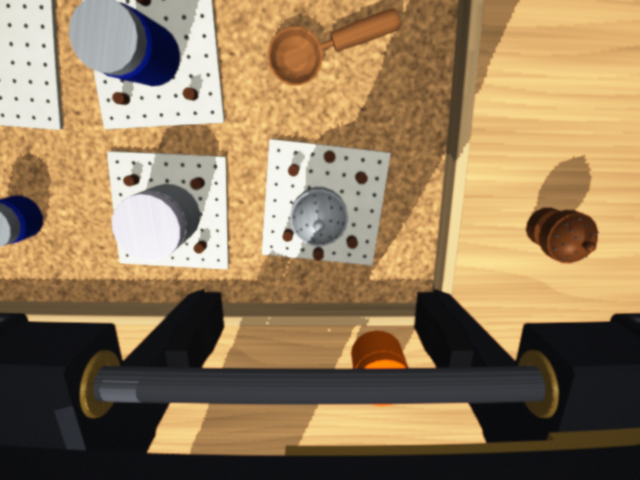

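The wrist view shows the ball at (319,216), predicted (316,215), so it is at y ≈ -159. It is centred between the fingers. Now I descend onto its band and grip.

Call:
{"name": "jog_arm", "arguments": {"translation": [[0,1,35],[0,1,70],[0,1,105],[0,1,135],[0,1,155],[0,1,165],[0,1,173],[0,1,173],[0,1,173],[0,1,173],[0,1,173],[0,1,173],[0,1,173],[0,1,173],[0,1,173],[0,1,173],[0,1,173],[0,1,173]], "delta_rot": [[0,0,0],[0,0,0],[0,0,0],[0,0,0],[0,0,0],[0,0,0],[0,0,0],[0,0,0],[0,0,0],[0,0,0],[0,0,0],[0,0,0],[0,0,0],[0,0,0],[0,0,0],[0,0,0],[0,0,0],[0,0,0]], "hand": [88,88,88,88,88,88,88,88,75,65,58,50,45,45,45,45,45,45], "force": 15}}

```text
time_s: 3.32
tcp_pos: [0.4828, -0.1581, 0.0405]
ee_rot: [3.141, 0.0, 0.001]
wrist_force: [-1.1, 0.5, 5.6]
finger_gap: 0.0475
gripper_force: 14.9
```

Gap 47.5 mm where 54 was expected, so I look before lifting.

Run:
```python
from h import *
print(get_state()["finger_gap"])
a=read_camera("wrist")[100:440,120:520,::-1];b=read_camera("side")[180:330,260:460,::-1]
a=cv2.resize(a,(400,340));b=cv2.resize(b,(400,300),interpolation=cv2.INTER_CUBIC)
cv2.imwrite("pics/w1.png",np.hstack([a,np.pad(b,((0,40),(0,0),(0,0)))]))
```

```text
0.047514685746898024
```

View pics/w1.png

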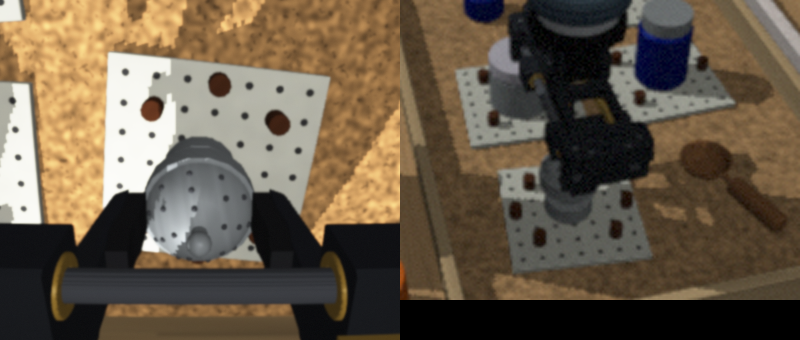

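Run:
```python
from h import *
s=get_state();c=camera_info("wrist");x,y,z=s["tcp_pos"];print(s["tcp_pos"],s["wrist_force"],s["moment"])
print("knob",ray("wrist",[(320,345),(320,336)],.096,c))
pr=lambda P:cv2.projectPoints(np.array([P]),cv2.Rodrigues(c["R"])[0],c["t"],c["camera_matrix"],c["dist_coeffs"])[0].ravel()
for dy in(-.0237,.0237): print(pr((x,y+dy,z)),pr((x,y+dy,z+.019)))
print(pr((x,y,.096)))
# ball widest extents at z=.058 : pixels 265..373
print(ray("wrist",[(265,300),(373,300)],.058,c))
```

```text
[ 0.48283326 -0.15808013  0.04046587] [-1.37891656 -0.16605394  5.96411482] [ 0.17175546  0.18557106 -0.07386904]
knob [[ 0.48406865 -0.15942042]
 [ 0.48798688 -0.15941684]]
[362.37936677 285.69678635] [366.97344322 302.62384623]
[271.86773971 285.70111526] [266.91031156 302.62352042]
[316.44595847 347.80006217]
[[ 0.48346337 -0.13329562]
 [ 0.48345737 -0.18481976]]
```

The ball is aligned to within 2 mm, with the band between the pads, so the low gap reading is probably pad compliance. I test with a short lift.

Call:
{"name": "jog_arm", "arguments": {"translation": [[0,0,-4],[0,0,-8],[0,0,-14],[0,0,-20],[0,0,-20],[0,0,-20]], "delta_rot": [[0,0,0],[0,0,0],[0,0,0],[0,0,0],[0,0,0],[0,0,0]], "hand": [45,45,45,45,45,45]}}

```text
time_s: 3.92
tcp_pos: [0.4827, -0.1583, 0.0603]
ee_rot: [3.141, -0.0, 0.002]
wrist_force: [-0.2, -0.1, -1.8]
finger_gap: 0.0468
gripper_force: 13.6
```

Run:
```python
from h import *
s=get_state();print(s["tcp_pos"],s["wrist_force"],s["finger_gap"])
a=read_camera("wrist")[100:440,120:520,::-1];b=read_camera("side")[180:330,260:460,::-1]
b=cv2.resize(b,(400,300),interpolation=cv2.INTER_CUBIC)
cv2.imwrite("pics/w2.png",np.hstack([a,np.pad(b,((0,40),(0,0),(0,0)))]))
```

```text
[ 0.48265568 -0.15831801  0.06030436] [-0.1616524  -0.08001217 -1.80379082] 0.04680566066345635
```

View pics/w2.png

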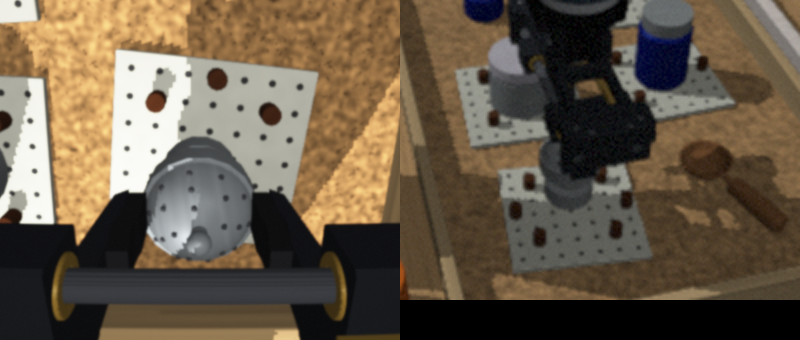

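Run:
```python
from h import *
s=get_state();c=camera_info("side");x,y,z=s["tcp_pos"]
f=lambda P:(np.array([(cv2.projectPoints(np.array([P]),cv2.Rodrigues(c["R"])[0],c["t"],c["camera_matrix"],c["dist_coeffs"])[0].ravel()-[260,180])*2+[400,0]])).round()
for d in(0,.01,.02): print(d,[f((x+dx,y-.0237-.0175,z+d)) for dx in(-.009,.009)], [f((x+dx,y-.0237,z+d)) for dx in(-.009,.009)])
print("foot",f((x,y,.036)),"ball c",f((x,y,.078)))
```

```text
0 [array([[573., 206.]]), array([[594., 202.]])] [array([[568., 191.]]), array([[588., 187.]])]
0.01 [array([[574., 198.]]), array([[594., 194.]])] [array([[568., 183.]]), array([[588., 179.]])]
0.02 [array([[574., 190.]]), array([[595., 186.]])] [array([[568., 175.]]), array([[589., 171.]])]
foot [[569. 189.]] ball c [[571. 156.]]
```

Run:
```python
from h import *
a=read_camera("wrist")[260:400,220:420,::-1];b=read_camera("side")[215:305,305:405,::-1]
a=cv2.resize(a,(800,560),interpolation=cv2.INTER_CUBIC)[:, :400]
b=cv2.resize(b,(400,360),interpolation=cv2.INTER_CUBIC)
b=cv2.convertScaleAbs(b,alpha=1.6,beta=20)
cv2.imwrite("pics/w3.png",np.hstack([a,np.pad(b,((0,200),(0,0),(0,0)))]))
```

```text
(no output)
```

View pics/w3.png

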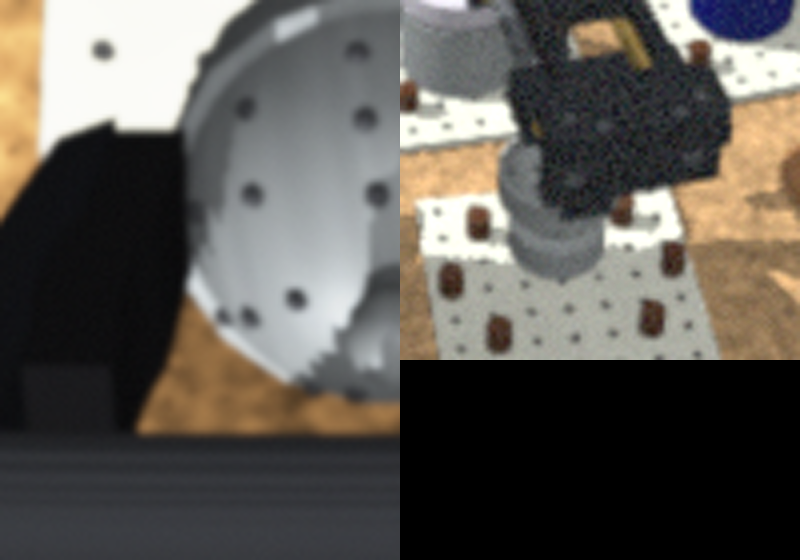

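Zoom: the pads clasp the band (contact at about full px (267,292–330)) and the ball has come up with them, foot clear of the tile. The tips match the TCP, so the low gap comes from soft pads. Now I lift and carry it to the bare tile.

Call:
{"name": "jog_arm", "arguments": {"translation": [[0,0,-12],[0,0,-30],[0,0,-52],[0,0,-76],[0,0,-100],[4,-8,-116],[12,-26,-126],[22,-48,-130],[33,-72,-130],[45,-98,-130],[57,-124,-130],[69,-150,-130],[81,-176,-130],[93,-202,-130],[105,-228,-130],[117,-254,-130],[128,-278,-130],[137,-298,-130],[143,-312,-130],[146,-318,-130]], "delta_rot": [[0,0,0],[0,0,0],[0,0,0],[0,0,0],[0,0,0],[0,0,0],[0,0,0],[0,0,0],[0,0,0],[0,0,0],[0,0,0],[0,0,0],[0,0,0],[0,0,0],[0,0,0],[0,0,0],[0,0,0],[0,0,0],[0,0,0],[0,0,0]], "hand": [40,40,40,40,40,40,40,40,40,40,40,40,40,40,40,40,40,40,40,40]}}

```text
time_s: 5.78
tcp_pos: [0.6281, 0.1631, 0.1891]
ee_rot: [-3.14, -0.005, 0.001]
wrist_force: [-0.3, 0.2, -1.2]
finger_gap: 0.0476
gripper_force: 13.9
```

Run:
```python
from h import *
s=get_state();print(s["tcp_pos"],s["wrist_force"],s["finger_gap"])
a=read_camera("wrist")[100:440,120:520,::-1]
c=camera_info("top");P=s["tcp_pos"]+[0,0,.03]
q=cv2.projectPoints(P[None],cv2.Rodrigues(c["R"])[0],c["t"],c["camera_matrix"],c["dist_coeffs"])[0].ravel();print(q)
b=read_camera("side")[100:220,310:450,::-1]
b=cv2.resize(b,(400,340),interpolation=cv2.INTER_CUBIC)
cv2.imwrite("pics/w4.png",np.hstack([a,b]))
```

```text
[0.62814148 0.16305899 0.18912087] [-0.27489099  0.22363158 -1.15183748] 0.04759980097452991
[207.43636753 140.75717174]
```

View pics/w4.png

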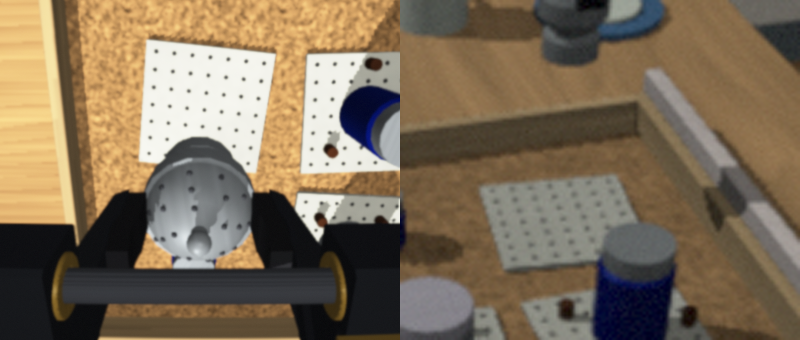

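Ball held upright and steady at crop (200,200) over the bare tile. I lower it, release and rise.

Call:
{"name": "jog_arm", "arguments": {"translation": [[1,0,15],[1,0,40],[1,0,68],[1,0,96],[1,0,120],[1,0,136],[1,0,144],[1,0,148],[1,0,149],[1,0,149],[1,0,149],[1,0,149],[1,0,149],[1,0,149],[1,0,149],[1,0,149]], "delta_rot": [[0,0,0],[0,0,0],[0,0,0],[0,0,0],[0,0,0],[0,0,0],[0,0,0],[0,0,0],[0,0,0],[0,0,0],[0,0,0],[0,0,0],[0,0,0],[0,0,0],[0,0,0],[0,0,0]], "hand": [40,40,40,40,40,40,40,40,40,40,50,56,64,72,80,84]}}

```text
time_s: 7.22
tcp_pos: [0.6294, 0.1599, 0.041]
ee_rot: [-3.142, 0.0, -0.0]
wrist_force: [0.2, 0.2, 1.1]
finger_gap: 0.0805
gripper_force: 0.0
```

Call:
{"name": "jog_arm", "arguments": {"translation": [[0,0,-10],[0,0,-30],[0,0,-60],[0,0,-95],[0,0,-120],[-20,20,-120],[-45,50,-120],[-75,85,-120],[-105,115,-120],[-135,145,-120],[-155,161,-120],[-155,161,-120],[-155,161,-120],[-155,161,-120]], "delta_rot": [[0,0,0],[0,0,0],[0,0,0],[0,0,0],[0,0,0],[0,0,0],[0,0,0],[0,0,0],[0,0,0],[0,0,0],[0,0,0],[0,0,0],[0,0,0],[0,0,0]], "hand": [84,88,88,88,88,88,88,88,88,88,88,88,88,88]}}

```text
time_s: 8.38
tcp_pos: [0.4755, -0.0005, 0.1617]
ee_rot: [-3.141, -0.0, -0.003]
wrist_force: [-0.8, 0.4, 0.4]
finger_gap: 0.0881
gripper_force: 0.0
```

Run:
```python
from h import *
s=get_state();print(s["tcp_pos"],s["ee_rot"],s["finger_gap"]);c=camera_info("wrist")
a=read_camera("wrist")[:,:,::-1]
f=lambda P:cv2.projectPoints(np.array([P]),cv2.Rodrigues(c["R"])[0],c["t"],c["camera_matrix"],c["dist_coeffs"])[0].ravel().round()
print(f((.4745,-.0015,.076)),f((.63,.1585,.058)))
cv2.imwrite("pics/w5.png",a)
```

```text
[ 0.47546592 -0.00048722  0.16167136] [-3.14112571e+00 -3.89487521e-04 -3.25658533e-03] 0.08809787061338223
[319. 239.] [90. 19.]
```

View pics/w5.png

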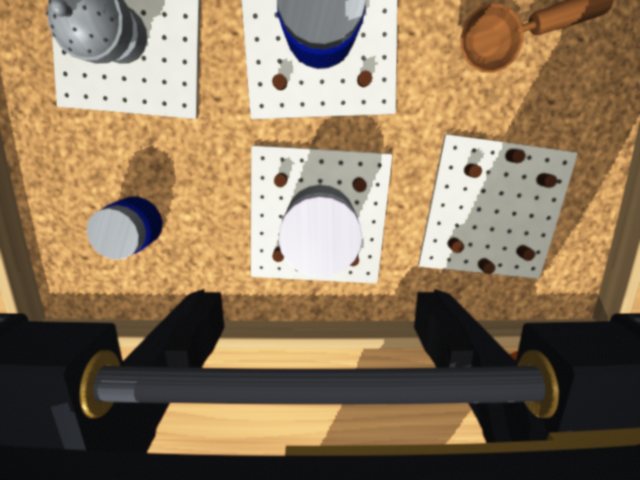

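The ball stands upright on the bare tile, foot at about (125,45). The tin lid is centred at (320,236), predicted (319,239), so the tin is at about (476,-2). Now I grasp the tin.

Call:
{"name": "jog_arm", "arguments": {"translation": [[0,1,25],[0,1,50],[0,1,80],[0,1,105],[0,1,118],[0,1,124],[0,1,126],[0,1,126],[0,1,126],[0,1,126],[0,1,126],[0,1,126],[0,1,126],[0,1,126],[0,1,126]], "delta_rot": [[0,0,0],[0,0,0],[0,0,0],[0,0,0],[0,0,0],[0,0,0],[0,0,0],[0,0,0],[0,0,0],[0,0,0],[0,0,0],[0,0,0],[0,0,0],[0,0,0],[0,0,0]], "hand": [88,88,88,88,88,88,88,88,80,72,65,60,55,50,50], "force": 18}}

```text
time_s: 9.68
tcp_pos: [0.4749, -0.0021, 0.0354]
ee_rot: [-3.142, 0.0, -0.002]
wrist_force: [-0.2, -0.0, 6.0]
finger_gap: 0.063
gripper_force: 18.0
```

Call:
{"name": "jog_arm", "arguments": {"translation": [[0,0,-3],[0,0,-8],[0,0,-15],[0,0,-20],[0,0,-20]], "delta_rot": [[0,0,0],[0,0,0],[0,0,0],[0,0,0],[0,0,0]], "hand": [50,50,50,50,50]}}

```text
time_s: 10.1
tcp_pos: [0.4751, -0.0022, 0.056]
ee_rot: [-3.142, 0.001, -0.003]
wrist_force: [-0.2, 0.1, -2.3]
finger_gap: 0.0632
gripper_force: 18.0
```

Run:
```python
from h import *
s=get_state();print(s["tcp_pos"],s["ee_rot"],s["finger_gap"],s["wrist_force"]);c=camera_info("wrist")
a=read_camera("wrist")[:,:,::-1]
L=cv2.cvtColor(a,cv2.COLOR_BGR2LAB).astype(int); m=((L[:,:,0]>165)&(L[:,:,2]<131)).astype(np.uint8); m[:,:200]=0; m[:,440:]=0
n,l,st,ce=cv2.connectedComponentsWithStats(m); i=1+np.argmax(st[1:,4]); print(st[i],ce[i])
x,y,w,h=st[i,:4]
print(ray("wrist",[(x,y+w//2),(x+w,y+w//2),(x+w/2,y)],s["tcp_pos"][2]+.04,c))
cv2.imwrite("pics/w6.png",a)
```

```text
[ 0.4751121  -0.00217712  0.05599792] [-3.14153183e+00  5.20813799e-04 -2.98000874e-03] 0.06319742553172243 [-0.24736505  0.12501874 -2.34309295]
[  247   255   147   114 13592] [320.73587404 316.32497057]
[[ 0.47411954  0.02705877]
 [ 0.4740927  -0.03467036]
 [ 0.50671606 -0.00377118]]
```

Tin held (gap 63 mm), centred within 1 mm. I carry it to box six at (483,-161.7).

Call:
{"name": "jog_arm", "arguments": {"translation": [[0,0,-12],[0,0,-30],[0,8,-48],[1,22,-58],[2,40,-60],[3,60,-60],[4,80,-60],[5,100,-60],[6,120,-60],[7,138,-60],[8,150,-60],[8,156,-60],[8,159,-60],[8,159,-55],[8,159,-42],[8,159,-24],[8,159,-8],[8,159,4],[8,159,12],[8,159,16]], "delta_rot": [[0,0,0],[0,0,0],[0,0,0],[0,0,0],[0,0,0],[0,0,0],[0,0,0],[0,0,0],[0,0,0],[0,0,0],[0,0,0],[0,0,0],[0,0,0],[0,0,0],[0,0,0],[0,0,0],[0,0,0],[0,0,0],[0,0,0],[0,0,0]], "hand": [50,50,50,50,50,50,50,50,50,50,50,50,50,50,50,50,50,50,50,50]}}

```text
time_s: 11.82
tcp_pos: [0.4817, -0.1597, 0.0376]
ee_rot: [-3.14, -0.002, 0.003]
wrist_force: [-0.1, 0.5, -1.5]
finger_gap: 0.0629
gripper_force: 18.0
```

Run:
```python
from h import *
s=get_state();print(s["tcp_pos"],s["ee_rot"],s["finger_gap"],s["wrist_force"])
```

```text
[ 0.48167099 -0.15970597  0.03757677] [-3.14049925e+00 -2.40264928e-03  2.73519324e-03] 0.06287332310205963 [-0.08319981  0.45591698 -1.5177956 ]
```

Call:
{"name": "jog_arm", "arguments": {"translation": [[1,1,0],[1,1,0],[1,1,2],[1,1,4],[1,1,4],[1,1,4],[1,1,4],[1,1,4],[1,1,4],[1,1,4],[1,1,4]], "delta_rot": [[0,0,0],[0,0,0],[0,0,0],[0,0,0],[0,0,0],[0,0,0],[0,0,0],[0,0,0],[0,0,0],[0,0,0],[0,0,0]], "hand": [50,50,50,50,50,64,68,73,80,88,88]}}

```text
time_s: 12.73
tcp_pos: [0.4833, -0.1622, 0.0348]
ee_rot: [3.142, -0.0, -0.0]
wrist_force: [0.6, -0.0, 0.2]
finger_gap: 0.0878
gripper_force: 0.0
```

Call:
{"name": "jog_arm", "arguments": {"translation": [[0,0,-10],[0,0,-30],[0,0,-60],[0,0,-95],[0,0,-130],[0,0,-158],[24,-26,-158],[48,-52,-158],[72,-80,-158],[96,-107,-158],[120,-134,-158],[142,-160,-158],[142,-160,-158],[142,-160,-158],[142,-160,-158]], "delta_rot": [[0,0,0],[0,0,0],[0,0,0],[0,0,0],[0,0,0],[0,0,0],[0,0,0],[0,0,0],[0,0,0],[0,0,0],[0,0,0],[0,0,0],[0,0,0],[0,0,0],[0,0,0]], "hand": [88,88,88,88,88,88,88,88,88,88,88,88,88,88,88]}}

```text
time_s: 13.98
tcp_pos: [0.6248, -0.003, 0.193]
ee_rot: [3.141, -0.001, -0.001]
wrist_force: [-0.6, -0.8, -1.2]
finger_gap: 0.0877
gripper_force: 0.0
```

Run:
```python
from h import *
s=get_state();print(s["tcp_pos"],s["ee_rot"],s["finger_gap"],s["wrist_force"]);c=camera_info("wrist")
a=read_camera("wrist")[:,:,::-1]
f=lambda P:cv2.projectPoints(np.array([P]),cv2.Rodrigues(c["R"])[0],c["t"],c["camera_matrix"],c["dist_coeffs"])[0].ravel().round(1)
print("jar lid pred",f((.626,-.001,.101)),"tin lid pred at box centre",f((.483,-.1617,.076)))
cv2.imwrite("pics/w7.png",a)
```

```text
[ 0.62476329 -0.00295219  0.19295759] [ 3.14081984e+00 -6.83747099e-04 -1.11163306e-03] 0.08768292155124158 [-0.56847824 -0.83230718 -1.19059142]
jar lid pred [315.  233.4] tin lid pred at box centre [481.2 367.1]
```

View pics/w7.png

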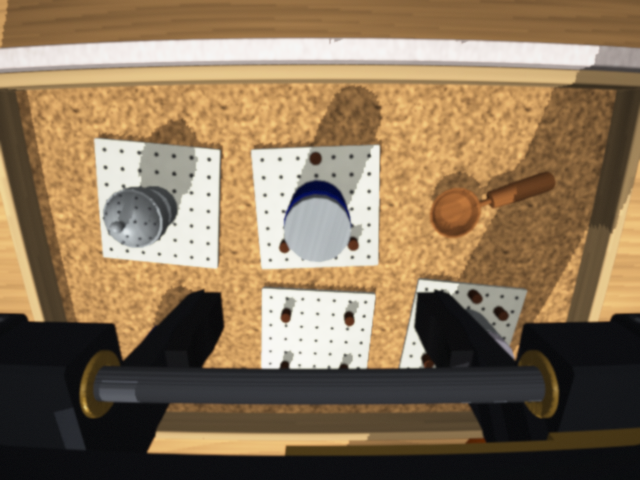

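Jar lid centred at about (317,229), predicted (315,233), so it is at about (627.5,-2). The ball stands fine at (137,215). Now I grasp the jar.

Call:
{"name": "jog_arm", "arguments": {"translation": [[2,0,25],[2,0,55],[2,0,85],[2,0,115],[2,0,135],[2,0,144],[2,0,147],[2,0,147],[2,0,147],[2,0,147],[2,0,147],[2,0,147],[2,0,147],[2,0,147],[2,0,147],[2,0,147]], "delta_rot": [[0,0,0],[0,0,0],[0,0,0],[0,0,0],[0,0,0],[0,0,0],[0,0,0],[0,0,0],[0,0,0],[0,0,0],[0,0,0],[0,0,0],[0,0,0],[0,0,0],[0,0,0],[0,0,0]], "hand": [88,88,88,88,88,88,88,88,80,70,62,56,50,45,45,45], "force": 20}}

```text
time_s: 15.37
tcp_pos: [0.6278, -0.0019, 0.0463]
ee_rot: [-3.141, 0.0, -0.001]
wrist_force: [-0.4, 0.8, 4.7]
finger_gap: 0.0548
gripper_force: 20.0
```

Call:
{"name": "jog_arm", "arguments": {"translation": [[0,0,-3],[0,0,-8],[0,0,-15],[0,0,-20],[0,0,-20],[0,0,-20]], "delta_rot": [[0,0,0],[0,0,0],[0,0,0],[0,0,0],[0,0,0],[0,0,0]], "hand": [45,45,45,45,45,45]}}

```text
time_s: 15.87
tcp_pos: [0.6276, -0.0022, 0.0663]
ee_rot: [3.142, -0.0, 0.001]
wrist_force: [1.0, -0.5, -3.1]
finger_gap: 0.0548
gripper_force: 20.0
```

Run:
```python
from h import *
s=get_state();print(s["tcp_pos"],s["ee_rot"],s["finger_gap"],s["wrist_force"]);c=camera_info("wrist")
a=read_camera("wrist")[:,:,::-1];cv2.imwrite("pics/w8.png",a)
f=lambda P:cv2.projectPoints(np.array([P]),cv2.Rodrigues(c["R"])[0],c["t"],c["camera_matrix"],c["dist_coeffs"])[0].ravel().round(1)
x,y,z=s["tcp_pos"]
for d in(-.026,0,.026): print(f((x+d,y,z+.055)))
hsv=cv2.cvtColor(a,cv2.COLOR_BGR2HSV); m=cv2.inRange(hsv,(0,0,100),(180,30,255)); print([ (r,np.nonzero(m[r,200:440])[0][[0,-1]]+200) for r in range(290,366,8) if m[r,200:440].any()])
b=cv2.inRange(hsv,(105,120,20),(130,255,255)); ys,xs=np.nonzero(b[200:360,220:420]); print("blue",ys.min()+200,ys.max()+200,xs.min()+220,xs.max()+220)
cv2.imwrite("pics/c8.png",a[180:400,160:480])
```

```text
[ 0.62760233 -0.00224938  0.06626838] [ 3.14153576e+00 -4.07074393e-04  1.20829854e-03] 0.05483866782523098 [ 1.02606196 -0.50099482 -3.11974978]
[316.6 401.9]
[316.4 347.1]
[316.2 284.4]
[(290, array([231, 407])), (298, array([277, 363])), (306, array([267, 373])), (314, array([261, 379])), (322, array([257, 382])), (330, array([255, 385])), (338, array([253, 386])), (346, array([253, 386])), (354, array([255, 383])), (362, array([255, 381]))]
blue 223 319 253 383
```

View pics/c8.png

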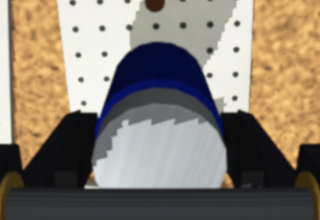

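The jar is upright in the grip (gap 54.8 mm); its lid is centred 1–2 mm ahead of the TCP. I carry it to box four.

Call:
{"name": "jog_arm", "arguments": {"translation": [[0,0,-10],[0,0,-25],[-4,0,-40],[-14,0,-48],[-30,-1,-50],[-50,-1,-50],[-70,-2,-50],[-90,-2,-50],[-110,-3,-50],[-128,-3,-50],[-142,-4,-50],[-150,-4,-50],[-153,-4,-50],[-153,-4,-46],[-153,-4,-36],[-153,-4,-20],[-153,-4,-5],[-153,-4,6],[-153,-4,13],[-153,-4,16]], "delta_rot": [[0,0,0],[0,0,0],[0,0,0],[0,0,0],[0,0,0],[0,0,0],[0,0,0],[0,0,0],[0,0,0],[0,0,0],[0,0,0],[0,0,0],[0,0,0],[0,0,0],[0,0,0],[0,0,0],[0,0,0],[0,0,0],[0,0,0],[0,0,0]], "hand": [45,45,45,45,45,45,45,45,45,45,45,45,45,45,45,45,45,45,45,45]}}

```text
time_s: 17.58
tcp_pos: [0.474, 0.0019, 0.0484]
ee_rot: [-3.142, 0.0, 0.003]
wrist_force: [-0.2, 0.3, -1.8]
finger_gap: 0.0549
gripper_force: 20.0
```

Call:
{"name": "jog_arm", "arguments": {"translation": [[0,0,0],[0,0,1],[0,0,2],[0,0,3],[0,0,4],[0,0,4],[0,0,4]], "delta_rot": [[0,0,0],[0,0,0],[0,0,0],[0,0,0],[0,0,0],[0,0,0],[0,0,0]], "hand": [45,45,45,45,45,45,45]}}

```text
time_s: 18.17
tcp_pos: [0.4748, 0.0019, 0.0463]
ee_rot: [3.142, -0.0, 0.002]
wrist_force: [-0.2, -0.3, 3.1]
finger_gap: 0.0548
gripper_force: 20.0
```

Call:
{"name": "jog_arm", "arguments": {"translation": [[0,0,0],[0,0,0],[0,0,0],[0,0,0],[0,0,0],[0,0,-10],[0,0,-30],[0,0,-60],[0,0,-95],[0,0,-125],[0,0,-142],[25,-26,-142],[55,-56,-142],[85,-86,-142],[115,-116,-142],[140,-142,-142],[155,-158,-142],[155,-158,-142],[155,-158,-142],[155,-158,-142]], "delta_rot": [[0,0,0],[0,0,0],[0,0,0],[0,0,0],[0,0,0],[0,0,0],[0,0,0],[0,0,0],[0,0,0],[0,0,0],[0,0,0],[0,0,0],[0,0,0],[0,0,0],[0,0,0],[0,0,0],[0,0,0],[0,0,0],[0,0,0],[0,0,0]], "hand": [54,60,67,75,84,88,88,88,88,88,88,88,88,88,88,88,88,88,88,88]}}

```text
time_s: 19.83
tcp_pos: [0.6287, 0.1586, 0.1879]
ee_rot: [3.141, -0.001, -0.001]
wrist_force: [0.7, -0.2, 0.2]
finger_gap: 0.0882
gripper_force: 0.0
```

Run:
```python
from h import *
s=get_state();print(s["tcp_pos"],s["ee_rot"],s["finger_gap"],s["wrist_force"]);c=camera_info("wrist")
a=read_camera("wrist")[:,:,::-1]
f=lambda P:cv2.projectPoints(np.array([P]),cv2.Rodrigues(c["R"])[0],c["t"],c["camera_matrix"],c["dist_coeffs"])[0].ravel().round(1)
print("ball pred",f((.630,.159,.058)),"knob",f((.630,.159,.096)))
L=cv2.cvtColor(a,cv2.COLOR_BGR2LAB).astype(int); m=((L[:,:,2]<132)&(L[:,:,0]>45)).astype(np.uint8); m[:,:230]=0;m[:,410:]=0;m[:140]=0;m[280:]=0
n,l,st,ce=cv2.connectedComponentsWithStats(cv2.morphologyEx(m,cv2.MORPH_OPEN,np.ones((5,5)))); i=1+np.argmax(st[1:,4]); print(st[i],ce[i])
cv2.imwrite("pics/w9.png",a)
```

```text
[0.62871573 0.15861172 0.18790295] [ 3.14059181e+00 -1.30405290e-03 -1.29335997e-03] 0.08823112798718194 [ 0.71124239 -0.24257417  0.18910738]
ball pred [317.2 220.7] knob [317.1 233.2]
[ 256  153   93  112 6429] [298.83216674 217.63742417]
```

View pics/w9.png

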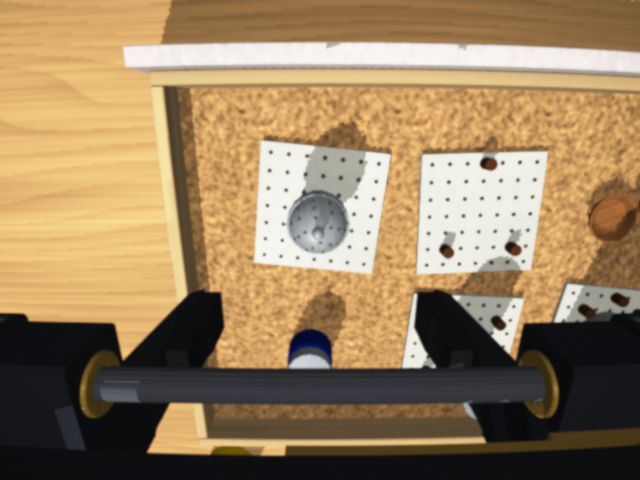

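Ball at (318,221), exactly where predicted. I grasp it the same way as before.

Call:
{"name": "jog_arm", "arguments": {"translation": [[1,0,25],[1,0,55],[1,0,85],[1,0,115],[1,0,135],[1,0,144],[1,0,148],[1,0,148],[1,0,148],[1,0,148],[1,0,148],[1,0,148],[1,0,148],[1,0,148],[1,0,148],[1,0,148],[1,0,148]], "delta_rot": [[0,0,0],[0,0,0],[0,0,0],[0,0,0],[0,0,0],[0,0,0],[0,0,0],[0,0,0],[0,0,0],[0,0,0],[0,0,0],[0,0,0],[0,0,0],[0,0,0],[0,0,0],[0,0,0],[0,0,0]], "hand": [88,88,88,88,88,88,88,88,75,65,58,50,45,45,45,45,45], "force": 15}}

```text
time_s: 21.3
tcp_pos: [0.6308, 0.1596, 0.0405]
ee_rot: [3.141, -0.001, 0.001]
wrist_force: [-0.6, -2.2, 5.2]
finger_gap: 0.0476
gripper_force: 15.6
```

Call:
{"name": "jog_arm", "arguments": {"translation": [[0,0,-3],[0,0,-8],[0,0,-15],[0,0,-20],[0,0,-20],[0,0,-20]], "delta_rot": [[0,0,0],[0,0,0],[0,0,0],[0,0,0],[0,0,0],[0,0,0]], "hand": [40,40,40,40,40,40]}}

```text
time_s: 21.8
tcp_pos: [0.6307, 0.1599, 0.0603]
ee_rot: [-3.141, 0.0, -0.001]
wrist_force: [0.2, -0.4, -1.8]
finger_gap: 0.0474
gripper_force: 13.7
```

Run:
```python
from h import *
s=get_state();print(s["tcp_pos"],s["ee_rot"],s["finger_gap"],s["wrist_force"]);c=camera_info("wrist")
a=read_camera("wrist")[:,:,::-1];cv2.imwrite("pics/w10.png",a)
b=cv2.imread("pics/w2.png")[:,:400]; t=b[210:265,175:230]  # knob patch, crop offset (120,100)
r=cv2.matchTemplate(a[280:400,260:380],t,cv2.TM_CCOEFF_NORMED); _,v,_,p=cv2.minMaxLoc(r); print("shift vs earlier grasp",v,np.array(p)+[260,280]-[295,310])
```

```text
[0.63069111 0.15994103 0.06033515] [-3.14129849e+00  2.74427290e-04 -1.40848444e-03] 0.047385751901539555 [ 0.15233213 -0.41741777 -1.8351574 ]
shift vs earlier grasp 0.6012418270111084 [0 2]
```

Same hold as before. I carry it to box three.

Call:
{"name": "jog_arm", "arguments": {"translation": [[0,0,-10],[0,0,-25],[0,4,-40],[0,14,-48],[-1,30,-50],[-2,50,-50],[-2,72,-50],[-3,94,-50],[-3,116,-50],[-4,136,-50],[-5,150,-50],[-5,158,-50],[-5,161,-50],[-5,161,-46],[-5,161,-36],[-5,161,-20],[-5,161,-5],[-5,161,6],[-5,161,13],[-5,161,16]], "delta_rot": [[0,0,0],[0,0,0],[0,0,0],[0,0,0],[0,0,0],[0,0,0],[0,0,0],[0,0,0],[0,0,0],[0,0,0],[0,0,0],[0,0,0],[0,0,0],[0,0,0],[0,0,0],[0,0,0],[0,0,0],[0,0,0],[0,0,0],[0,0,0]], "hand": [40,40,40,40,40,40,40,40,40,40,40,40,40,40,40,40,40,40,40,40]}}

```text
time_s: 23.52
tcp_pos: [0.6244, -0.0002, 0.0421]
ee_rot: [-3.141, -0.002, 0.004]
wrist_force: [-0.6, 0.3, -2.1]
finger_gap: 0.0472
gripper_force: 14.0
```

Call:
{"name": "jog_arm", "arguments": {"translation": [[0,0,0],[0,0,1],[0,0,2],[0,0,3],[0,0,3],[0,0,3],[0,0,3]], "delta_rot": [[0,0,0],[0,0,0],[0,0,0],[0,0,0],[0,0,0],[0,0,0],[0,0,0]], "hand": [40,40,40,40,40,40,40]}}

```text
time_s: 24.1
tcp_pos: [0.6255, -0.0012, 0.0411]
ee_rot: [3.142, -0.0, 0.001]
wrist_force: [0.7, 0.1, -2.2]
finger_gap: 0.0474
gripper_force: 14.0
```

Call:
{"name": "jog_arm", "arguments": {"translation": [[0,0,0.5],[0,0,1],[0,0,1],[0,0,1],[0,0,1],[0,0,1],[0,0,1],[0,0,1],[0,0,1],[0,0,1],[0,0,-10],[0,0,-30],[0,0,-65],[0,0,-100],[0,0,-135],[0,0,-155],[0,0,-155]], "delta_rot": [[0,0,0],[0,0,0],[0,0,0],[0,0,0],[0,0,0],[0,0,0],[0,0,0],[0,0,0],[0,0,0],[0,0,0],[0,0,0],[0,0,0],[0,0,0],[0,0,0],[0,0,0],[0,0,0],[0,0,0]], "hand": [40,40,40,46,52,58,65,74,82,88,88,88,88,88,88,88,88]}}

```text
time_s: 25.52
tcp_pos: [0.6287, -0.0008, 0.2022]
ee_rot: [-3.141, 0.0, -0.015]
wrist_force: [1.0, -0.5, 0.8]
finger_gap: 0.0883
gripper_force: 0.0
```

Call:
{"name": "jog_arm", "arguments": {"translation": [[-15,40,0],[-30,80,0],[-45,120,0],[-60,160,0],[-75,200,0],[-90,240,0],[-105,280,0],[-120,320,0],[-135,360,0],[-150,400,0],[-150,400,0],[-150,400,0],[-150,400,0],[-150,400,0],[-150,400,0],[-150,400,0]], "delta_rot": [[0,0,0],[0,0,0],[0,0,0],[0,0,0],[0,0,0],[0,0,0],[0,0,0],[0,0,0],[0,0,0],[0,0,0],[0,0,0],[0,0,0],[0,0,0],[0,0,0],[0,0,0],[0,0,0]], "hand": [88,88,88,88,88,88,88,88,88,88,88,88,88,88,88,88]}}

```text
time_s: 26.85
tcp_pos: [0.4763, -0.3993, 0.1959]
ee_rot: [-3.141, -0.004, -0.0]
wrist_force: [-0.7, 0.3, -0.3]
finger_gap: 0.0882
gripper_force: 0.0
```

Run:
```python
from h import *
a=read_camera("top")[:,:,::-1];cv2.imwrite("pics/t1.png",a)
b=read_camera("side")[120:330,250:450,::-1]
A=cv2.resize(a[135:270,200:400],(420,284),interpolation=cv2.INTER_CUBIC);B=cv2.resize(b,(380,399),interpolation=cv2.INTER_CUBIC)
cv2.imwrite("pics/f.png",np.hstack([np.pad(A,((0,115),(0,0),(0,0))),B]))
L=cv2.GaussianBlur(cv2.cvtColor(a,cv2.COLOR_BGR2LAB),(3,3),0).astype(int)
for n,(x,y,w,h),z,r in [("ball",(268,148,50,49),.058,27),("jar",(265,200,53,51),.101,26),("tin",(334,195,50,59),.076,32)]:
    m=np.zeros(a.shape[:2],np.uint8);m[y:y+h,x:x+w]=((np.abs(L[:,:,2]-128)<5)&(L[:,:,0]>70))[y:y+h,x:x+w]
    m=cv2.morphologyEx(m,cv2.MORPH_OPEN,np.ones((3,3)));k,l,st,ce=cv2.connectedComponentsWithStats(m);i=1+np.argmax(st[1:,4])
    cs,_=cv2.findContours((l==i).astype(np.uint8),0,cv2.CHAIN_APPROX_NONE);p=ray("top",max(cs,key=len).reshape(-1,2),z)*1000
    print(n,st[i],"mid",((p.max(0)+p.min(0))/2).round(1),"ext",np.ptp(p,0).round(1),"x from far edge",round(p[:,0].max()-r,1))
```

```text
ball [280 156  22  25 433] mid [ 6.214e+02 -3.000e-01] ext [60.9 50.6] x from far edge 624.8
jar [277 213  23  22 389] mid [474.9   2.1] ext [48.7 49.7] x from far edge 473.2
tin [345 208  29  32 684] mid [ 478.7 -160. ] ext [73.3 65.2] x from far edge 483.3
```

View pics/f.png

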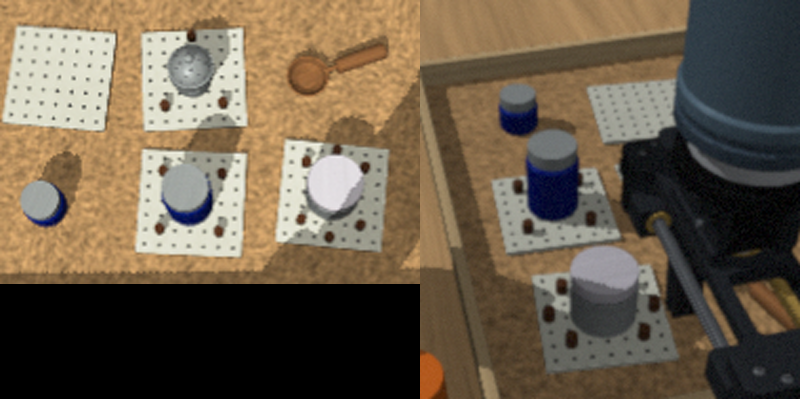

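The final view shows the ball upright in the three-peg box (190,70), the jar in four (187,190) and the tin in six (335,185). Each is within about 2 mm of its centre, and the low jar and spoon are where they were.

```bash
python3 -c "from rig import *;print(sign_off())"
```

```text
the job is handed in; nothing more can be done
None
```

The job is handed in: the tall jar is in the four-peg box, the tin in the six-peg box and the tea ball in the three-peg box, all upright and within about 2 mm of centre, with the low jar and spoon untouched.

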